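# Pack the infirmary kit box in two layers

### The job

Pack the open kit box in layers: stand the low white tub upright on its floor, then lay the divider plate, grip upwards, flat on the two ledges inside the box so that it covers the tub, and then lay the small carton flat on the divider beside its grip.

Things in the scene. Friction and masses are not known exactly. Their poses are not given: they have to be found in the camera images.
- kit_box: Open grey plastic box, fixed to the table. Outside 240 (x) by 180 (y) by 90 mm high, walls and floor 5 mm, so inside 230 by 170 mm. Origin: centre of the underside; z up. At each x end a solid step 40 mm wide (x) runs across the box: its flat top, the ledge, is 70 mm above the origin. Between the steps the floor is bare over 150 (x) by 170 mm (y), 5 mm above the origin.
- tub: Low white round ointment tub with a closed lid, 60 mm diameter, 60 mm high, about 0.13 kg, standing upright; origin at the centre of its underside, z up. A look-alike tub of the same diameter but 115 mm high, too tall to go under the divider, and a 130 mm amber bottle stand near it and are not needed.
- divider: Flat aluminium divider plate 200 (x) by 130 (y) by 5 mm, 0.18 kg, with an upright black grip fin at its centre: 12 mm thick (x), 50 mm long (y), rising 25 mm above the plate. Starts flat on the table, fin up. Origin: centre of its underside, z up; fin top 30 mm above it. In the box its long side lies along the box's long side, with 15 mm to spare at each end and 20 mm at each side.
- carton: Small white paper-covered bandage carton with a cream band near one end, 95 (x, long) by 40 (y) by 40 mm high, about 0.07 kg, lying on the table; origin at the centre of its underside, z up. On the divider it fits between the fin and an end wall of the box (109 mm from fin to wall) with its long side across the box; either end will do.
Mind the look-alikes: they are no part of the job. Several things have the shape of the divider; the one meant has the colours described above.

How it is judged:
By the outcome, as a careful person would: the job done as asked, in the order asked, and still so for the second after the job is handed in, with the robot touching nothing.
It also fails if it takes over 72 s, if anything falls off the work surface, if the arm or the gripper's body presses on something with over 40 N, if the wrist force passes 120 N, or if a joint passes its speed limit or range.

### The arm

A 6-joint arm with a two-finger parallel gripper is mounted at the origin on the work surface. World frame = base frame: x ahead of the robot, y to its left, z up, the work surface at z = 0. Lengths are in m, angles in degrees, forces in N, time in s.
With the tool pointing down it reaches from about 0.25 to 0.725 m from the base axis. Payload 9.7 kg.
Tool frame: the origin (TCP) lies midway between the tips of the shut fingers; the grasp point (between the pads) lies 19 mm behind it; z points along the fingers, x is the direction in which the jaws open and shut, and the axes are right-handed (so a half turn about z gives the same grasp; the last joint's range is limited). The gripper opens to 85 mm and grips with 20 to 120 N. Pads are 22 mm wide; open, the fingers measure 114 mm over their backs; the gripper's body (76 mm by 85 mm) begins 54 mm behind the grasp point. The pads swing forward as they close: fully open they stand 13 mm farther back than shut.
Start: joints at [-76.948, 4.979, 10.078, 95.1, 0, 90], TCP at [0.124, -0.536, 0.231] pointing down, gripper open.
Joint ranges: [-179.16, 179.16], [-48.56, 103.87], [-65.8, 70.77], [-126.05, 130.52], [-82.76, 87.17], [-180, 180]. Speed limits (degrees/s): [127.2, 127.2, 147.25, 180, 180, 180].

### API

Orientations are given as [roll, pitch, yaw] about the fixed x, y, z axes, in that order (R = Rz(yaw) Ry(pitch) Rx(roll)).
In Python, from workcell import sensors, camera, get_calibration, bot, recognise, place_of gives the robot as it stands. The module is installed in compiled form; this text tells all that it offers.
- The arm moves only by the tool send_rows, never from a script. Its argument "plan" is a list of rows, each a list of 3 entries, a list of its own where there are three numbers: the shift along the tool's x, y, z normalised to -1 to 1, where 1 is 0.3 m, then the turn, a rotation vector about the tool's x, y, z normalised to -1 to 1, where 1 is pi rad, then the closure, from -1 (fully open) to 1 (shut). In form: [[[x, y, z], [rx, ry, rz], claw], ...]. A call has 1 to 10 rows; each row is the pose to reach, as a shift and turn from the pose commanded when the call began, along the tool's axes at that moment, turning the shorter way round; what a row does not reach only later rows make up. A row lasts 1/10 s, in which the tool goes at most 50 mm and 8.59 degrees, less where a joint would pass 70% of its speed; a pose out of reach is approached as far as the arm can. A call with a number of a shift or a turn outside -1 to 1 is refused whole. A call with a gripper value outside its range is refused whole. The fingers move at their own pace and stop on an object; "force" is the grip in N (left out, the last holds). Time passes only in rows, so rows that repeat a pose let the fingers close. It gives the time, the measured TCP pose, the force and the opening at its end, in the units of the state.
- sensors.get_obs(): the state, without advancing time (a new reading comes with each control period).
- camera(name): name is "side" or "top"; returns the picture (420x560x3 uint8, blue, green, red); there is no depth.
- get_calibration(name): a dict with "fx", "fy", "cx", "cy" (pixels), "R" (3x3) and "t" (3): a world point X has camera coordinates R X + t. Camera axes: x right, y down, z forward; pixel columns grow to the right and rows downward; lengths in m; the calibration is good to about 2 mm. A picture is of the moment at which its call begins. get_calibration takes no time and is no camera call.
- bot.job_done(): hands the job in, once; it reports no verdict.
Trained networks look in the newest picture that a camera, given by its name, has taken for a name from the list of things; names that differ only in an ending like _2 or _b are one class to them, and where a whole thing is asked for, a point or a joint stands for the part that bears it (a point fixed in the world has none). Each returns a list of dicts, best first, with "p" (0 to 1); they miss things now and then, are a little off and sometimes report something else, mostly with a low value. They report only what shows in the picture. A call takes as long as a camera call. They do not tell look-alikes from the thing itself.
- recognise(label, camera): "point" ([column, row] in pixels, amid what is visible of it).
- place_of(label, camera): "point" ([column, row] in pixels: a listed point, or the origin of a listed thing).
The state is a dict: "time": time; "q": joint angles; "qd": joint speeds; "joint_efforts": joint torques, N m; "ee_pos": TCP position; "tcp_rot": TCP orientation; "wrist_force": force on the tool from outside, world axes, zero at the start; "torque": the same for the moment, N m; "opening": finger opening in m.
Only numpy, scipy, OpenCV 4.12 (cv2) and the standard library are available. Lean on these libraries where they do the work, as an engineer would, in place of code of your own. Each camera call takes 0.05 s, during which the arm holds its last target. There are 200 camera calls.

## Working session

There is one attempt and no reset: what is moved stays moved. The work goes in short steps, Python scripts to look and compute and a tool call to move; the robot and the scene stay as the last step left them, time stands still between calls to the robot, and variables do not carry over. Pictures are saved under pics/ and viewed, on a budget of 10 in all, crops included, one or two more only if the job needs it, and the job is handed in when it is done.

Besides the shell and the picture viewer there is one more tool, called after "Emit:" as name(argument=value, ...) on one line, values as JSON. send_rows: Moves the arm, as the interface text tells. Scaled input: -1 to 1 covers 0.3 m each way for a shift and pi rad each way for a turn. Its arguments: {"type":"object","properties":{"plan":{"type":"array"},"force":{"type":"number"}},"required":["plan"]}

```bash
mkdir -p pics; cat > h.py <<'E'
import numpy as np, cv2
from workcell import sensors, camera, get_calibration, bot, recognise, place_of
def ray(c,uv):
    k=get_calibration(c); R=np.array(k['R']);t=np.array(k['t'])
    d=R.T@np.array([(uv[0]-k['cx'])/k['fx'],(uv[1]-k['cy'])/k['fy'],1]); return -R.T@t,d
def at(c,uv,z):
    o,d=ray(c,uv); return (o+d*(z-o[2])/d[2]).round(4)
def proj(c,X):
    k=get_calibration(c); p=np.array(k['R'])@np.array(X)+np.array(k['t'])
    return [round(float(k['fx']*p[0]/p[2]+k['cx']),1),round(float(k['fy']*p[1]/p[2]+k['cy']),1)]
E
python3 - <<'E'
from h import *
for c in('top','side'):
    im=camera(c); cv2.imwrite(f'pics/{c}0.png',im)
    k=get_calibration(c); print(c,'pos',ray(c,(280,210))[0].round(3),k['fx'])
    for n in('kit_box','tub','divider','carton'):
        for r in place_of(n,c)[:5]: print(c,n,[round(float(v)) for v in r['point']],round(r['p'],2),at(c,r['point'],0.0))
print(sensors.get_obs())
E
```

```text
top pos [0.246 0.094 1.742] 502.37647662020987
top kit_box [307, 164] 0.6 [0.5595 0.0334 0.    ]
top tub [381, 195] 0.78 [ 0.4489 -0.2223  0.    ]
top tub [425, 195] 0.54 [ 0.4464 -0.3753  0.    ]
top divider [226, 184] 0.92 [0.4946 0.3188 0.    ]
top divider [152, 198] 0.86 [0.4454 0.5759 0.    ]
top carton [422, 194] 0.89 [ 0.449  -0.3649  0.    ]
side pos [0.182 1.083 0.957] 433.3062884561605
side kit_box [237, 191] 0.55 [0.5482 0.0272 0.    ]
side tub [280, 151] 0.73 [ 0.4518 -0.2277 -0.    ]
side divider [223, 256] 0.93 [0.5069 0.3114 0.    ]
side divider [213, 343] 0.84 [0.4485 0.5801 0.    ]
side divider [319, 277] 0.71 [ 0.2247  0.3286 -0.    ]
side carton [291, 129] 0.71 [ 0.4406 -0.3882  0.    ]
{'time': 0.5, 'q': array([-7.69505198e+01,  4.97951217e+00,  1.00743699e+01,  9.50997772e+01,
       -3.68110180e-04,  9.00011167e+01]), 'qd': array([-0.03261376, -0.04384456, -0.00836141, -0.00537652,  0.04327118,
        0.01793135]), 'joint_efforts': array([-5.70498960e-04, -5.19638622e+01,  4.64552879e+01,  1.43723119e-03,
        2.73638238e-05, -5.39004787e-06]), 'ee_pos': array([ 0.12417773, -0.53576963,  0.23124381]), 'tcp_rot': array([ 1.79999632e+02,  4.91946922e-03, -7.69516366e+01]), 'wrist_force': array([-0.3321984 ,  0.82939907, -0.28463753]), 'torque': array([-0.00917755,  0.03954158,  0.00674573]), 'opening': 0.08539348311419173}
```

View pics/top0.png

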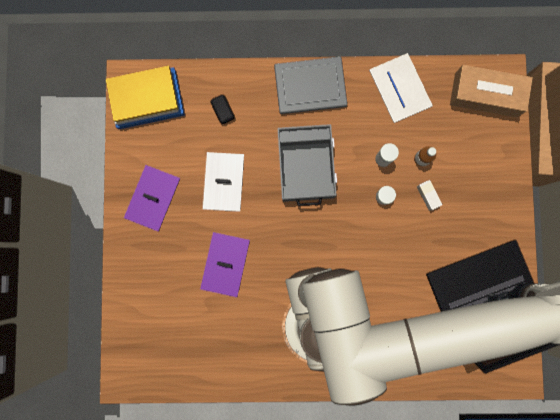

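View pics/side0.png

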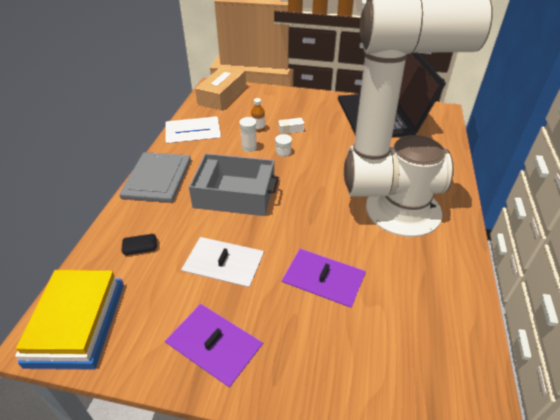

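The top view shows a white plate with a black fin at (223,182) and purple look-alikes at (151,198) and (225,265). The low tub is at (387,196), the tall tub at (388,155), the bottle at (427,156) and the carton at (430,195). The box is at (307,163). I choose the white/aluminium plate and the low tub, which the side view puts at (284,145), with the tall one at (248,134). Next is one close crop to check this.

```bash
python3 - <<'E'
from h import *
t=cv2.imread('pics/top0.png');s=cv2.imread('pics/side0.png')
a=cv2.resize(t[118:213,198:448],(800,304),interpolation=cv2.INTER_CUBIC)
b=cv2.resize(s[90:290,170:310],None,fx=1.45,fy=1.45)
b1=cv2.resize(s[150:215,185:285],(400,260));b2=cv2.resize(s[95:160,230:330],(400,260))
cv2.imwrite('pics/crop0.png',np.vstack([a,np.hstack([b1,b2])]))
hsv=cv2.cvtColor(t,cv2.COLOR_BGR2HSV)
w=((hsv[...,1]<60)&(hsv[...,2]>150)).astype('uint8')
def rect(m,x0,y0,x1,y1,z):
    q=np.zeros_like(m);q[y0:y1,x0:x1]=m[y0:y1,x0:x1]
    c=max(cv2.findContours(q,0,cv2.CHAIN_APPROX_NONE)[0],key=cv2.contourArea)
    r=cv2.minAreaRect(c); p=np.array([at('top',v,z)[:2] for v in cv2.boxPoints(r)])
    e=p[1]-p[0],p[2]-p[1]; print(r,'ctr',p.mean(0).round(4),[(np.linalg.norm(v).round(4),np.degrees(np.arctan2(v[1],v[0])).round(1)) for v in e])
rect(w,195,145,252,218,.005)
rect(w,412,172,448,215,.04)
rect(w,373,183,402,212,.06)
fin=((hsv[...,2]<70)).astype('uint8'); rect(fin,210,170,236,195,.03)
g=((hsv[...,1]<80)&(hsv[...,2]<150)).astype('uint8'); rect(g,270,118,342,201,.09)
E
```

```text
((222.99586486816406, 181.31005859375), (37.46273422241211, 57.449745178222656), 3.9451863765716553) ctr [0.5025 0.3287] [(np.float64(0.2023), np.float64(-3.7)), (np.float64(0.1316), np.float64(-94.7))]
((430.3000183105469, 194.60000610351562), (28.174455642700195, 11.627553939819336), 63.43495178222656) ctr [ 0.4431 -0.3822] [(np.float64(0.04), np.float64(-64.2)), (np.float64(0.0954), np.float64(-155.4))]
((386.50006103515625, 194.50001525878906), (16.970561981201172, 16.970561981201172), 45.0) ctr [ 0.4428 -0.2295] [(np.float64(0.0578), np.float64(-45.9)), (np.float64(0.0568), np.float64(-136.4))]
((222.5, 181.5), (3.0, 13.0), 90.0) ctr [0.4977 0.327 ] [(np.float64(0.0448), np.float64(-90.8)), (np.float64(0.0104), np.float64(180.0))]
((306.8343200683594, 163.40420532226562), (74.72027587890625, 54.314998626708984), 86.34777069091797) ctr [0.5472 0.0381] [(np.float64(0.182), np.float64(-87.0)), (np.float64(0.2515), np.float64(-177.5))]
```

View pics/crop0.png

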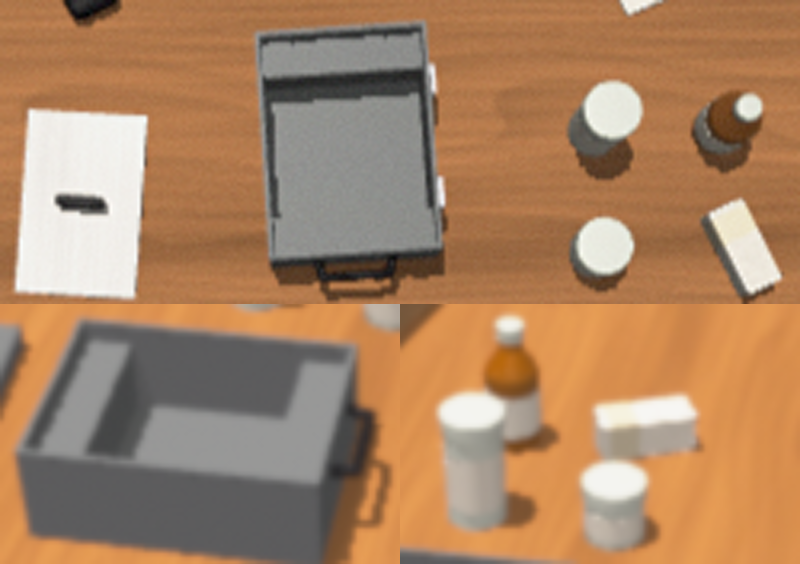

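```bash
python3 - <<'E'
from h import *
for n,L,c in(('top',[(257,33),(426,23),(442,250),(272,265)],'top'),('side',[(80,322),(356,345),(320,482),(20,450)],'side')):
    P=np.array([at(c,(198+x/3.2-.35,118+y/3.2-.35) if c=='top' else (185+x/4-.4,150+(y-304)/4-.4),.09)[:2] for x,y in L])
    print(P.tolist(),P.mean(0)); e=np.roll(P,-1,0)-P
    print(np.hypot(*e.T).round(3),np.degrees(np.arctan2(e[:,1],e[:,0])).round(1))
for x,y,yaw in((.549,.037,3),(.556,.037,3)):
    a=np.radians(yaw);R=np.array([[np.cos(a),-np.sin(a)],[np.sin(a),np.cos(a)]])
    for c in('top','side'): print(x,c,[proj(c,[*(R@np.array([sx*.12,sy*.09])+[x,y]),.09]) for sx,sy in((1,1),(1,-1),(-1,-1),(-1,1))])
# side: tub top & carton & fin
s=cv2.imread('pics/side0.png')
print('tub top side px for est',proj('side',[.4428,-.2295,.06]),proj('side',[.4431,-.3822,.04]),proj('side',[.5,.328,.03]))
E
```

```text
[[0.6676, 0.133], [0.6761, -0.0439], [0.4369, -0.0561], [0.4233, 0.1197]] [0.550975 0.038175]
[0.177 0.24  0.176 0.245] [ -87.2 -177.1   94.4    3.1]
[[0.6728, -0.0347], [0.4374, -0.0528], [0.4267, 0.1224], [0.6625, 0.135]] [0.54985  0.042475]
[0.236 0.176 0.236 0.17 ] [-175.6   93.5    3.1  -86.5]
0.549 top [[277.9, 129.0], [331.6, 125.6], [336.7, 196.7], [282.4, 200.1]]
0.549 side [[189.3, 185.7], [205.5, 152.1], [275.1, 158.9], [265.4, 193.8]]
0.556 top [[277.9, 126.9], [331.6, 123.5], [336.7, 194.6], [282.4, 198.0]]
0.556 side [[187.2, 185.4], [203.6, 151.8], [273.0, 158.6], [263.2, 193.5]]
tub top side px for est [282.6, 138.1] [290.2, 121.1] [222.7, 253.6]
```

The crop confirms the choices: a white plate with a black fin, the low white tub in front of the tall one, and a carton with a cream band. The box is at about (0.550, 0.039) with yaw 3.2°. I go for the tub first.

```bash
cat >> h.py <<'E'
def go(*T):
    "print row numbers for world targets (x,y,z,yaw) of a downward tool"
    o=sensors.get_obs(); p=o['ee_pos']; w=o['tcp_rot'][2]; a=np.radians(w); c,s=np.cos(a),np.sin(a)
    A=np.array([[c,s,0],[s,-c,0],[0,0,-1]])
    print('t',round(o['time'],1),'at',p.round(4),o['tcp_rot'].round(2),'open',round(o['opening'],4),'F',o['wrist_force'].round(1))
    for x,y,z,yw in T:
        print((x,y,z,yw),(A@(np.array([x,y,z])-p)/.3).round(4),round(-((yw-w+180)%360-180)/180,4))
E
python3 -c "
from h import *
go((.30,-.38,.22,-86.8),(.32,-.36,.22,-86.8))"
```

```text
t 0.5 at [ 0.1242 -0.5358  0.2312] [180.     0.   -76.95] open 0.0854 F [-0.3  0.8 -0.3]
(0.3, -0.38, 0.22, -86.8) [-0.3735 -0.6882  0.0375] 0.0547
(0.32, -0.36, 0.22, -86.8) [-0.4234 -0.7682  0.0375] 0.0547
```

Emit:
send_rows(plan=[[[-0.4234, -0.7682, 0.0375], [0, 0, 0.0547], -1], [[-0.4234, -0.7682, 0.0375], [0, 0, 0.0547], -1], [[-0.4234, -0.7682, 0.0375], [0, 0, 0.0547], -1], [[-0.4234, -0.7682, 0.0375], [0, 0, 0.0547], -1], [[-0.4234, -0.7682, 0.0375], [0, 0, 0.0547], -1], [[-0.4234, -0.7682, 0.0375], [0, 0, 0.0547], -1], [[-0.4234, -0.7682, 0.0375], [0, 0, 0.0547], -1], [[-0.4234, -0.7682, 0.0375], [0, 0, 0.0547], -1]], force=30)

```text
time: 1.3
ee_pos: [0.32, -0.3601, 0.2202]
tcp_rot: [180.0, -0.0, -86.7]
wrist_force: [-0.9, 0.4, 0.7]
opening: 0.0852
```

```bash
python3 -c "
from h import *
go((.443,-.2295,.12,-86.8),(.443,-.2295,.07,-86.8),(.443,-.2295,.015,-86.8))"
```

```text
t 1.3 at [ 0.32   -0.3601  0.2202] [ 1.800e+02 -2.000e-02 -8.674e+01] open 0.0852 F [-0.9  0.4  0.7]
(0.443, -0.2295, 0.12, -86.8) [-0.4113 -0.4341  0.3339] 0.0003
(0.443, -0.2295, 0.07, -86.8) [-0.4113 -0.4341  0.5005] 0.0003
(0.443, -0.2295, 0.015, -86.8) [-0.4113 -0.4341  0.6839] 0.0003
```

Emit:
send_rows(plan=[[[-0.4113, -0.4341, 0.334], [0, 0, 0], -1], [[-0.4113, -0.4341, 0.334], [0, 0, 0], -1], [[-0.4113, -0.4341, 0.334], [0, 0, 0], -1], [[-0.4113, -0.4341, 0.334], [0, 0, 0], -1], [[-0.4113, -0.4341, 0.334], [0, 0, 0], -1], [[-0.4113, -0.4341, 0.334], [0, 0, 0], -1]])

```text
time: 1.9
ee_pos: [0.4428, -0.2297, 0.1191]
tcp_rot: [179.9, 0.0, -86.8]
wrist_force: [-0.8, -0.5, 0.0]
opening: 0.0852
```

Emit:
send_rows(plan=[[[0, 0, 0.09], [0, 0, 0], -1], [[0, 0, 0.18], [0, 0, 0], -1], [[0, 0, 0.25], [0, 0, 0], -1], [[0, 0, 0.31], [0, 0, 0], -1], [[0, 0, 0.35], [0, 0, 0], -1], [[0, 0, 0.35], [0, 0, 0], -1], [[0, 0, 0.35], [0, 0, 0], 0], [[0, 0, 0.35], [0, 0, 0], 0.3], [[0, 0, 0.35], [0, 0, 0], 0.3], [[0, 0, 0.35], [0, 0, 0], 0.3]], force=30)

```text
time: 2.9
ee_pos: [0.4438, -0.2302, 0.0164]
tcp_rot: [-179.9, -0.1, -86.8]
wrist_force: [-1.5, -2.0, 6.5]
opening: 0.0593
```

Emit:
send_rows(plan=[[[0, 0, 0], [0, 0, 0], 0.3], [[0, 0, 0], [0, 0, 0], 0.3], [[0, 0, -0.05], [0, 0, 0], 0.3], [[0, 0, -0.2], [0, 0, 0], 0.3], [[0, 0, -0.35], [0, 0, 0], 0.3], [[0, 0, -0.5], [0, 0, 0], 0.3], [[0, 0, -0.5], [0, 0, 0], 0.3], [[0, 0, -0.5], [0, 0, 0], 0.3]])

```text
time: 3.7
ee_pos: [0.4437, -0.2297, 0.1665]
tcp_rot: [-179.9, -0.1, -86.8]
wrist_force: [-0.5, 0.8, -2.2]
opening: 0.0595
```

```bash
python3 -c "
from h import *
go((.55,.039,.165,-86.8),(.55,.039,.05,-86.8),(.55,.039,.022,-86.8))
cv2.imwrite('pics/s1.png',cv2.resize(camera('side')[60:270,160:440],(800,600)))"
```

```text
t 3.7 at [ 0.4437 -0.2297  0.1665] [-1.7986e+02 -7.0000e-02 -8.6780e+01] open 0.0595 F [-0.5  0.8 -2.2]
(0.55, 0.039, 0.165, -86.8) [-0.8743 -0.4039  0.0051] 0.0001
(0.55, 0.039, 0.05, -86.8) [-0.8743 -0.4039  0.3885] 0.0001
(0.55, 0.039, 0.022, -86.8) [-0.8743 -0.4039  0.4818] 0.0001
```

View pics/s1.png

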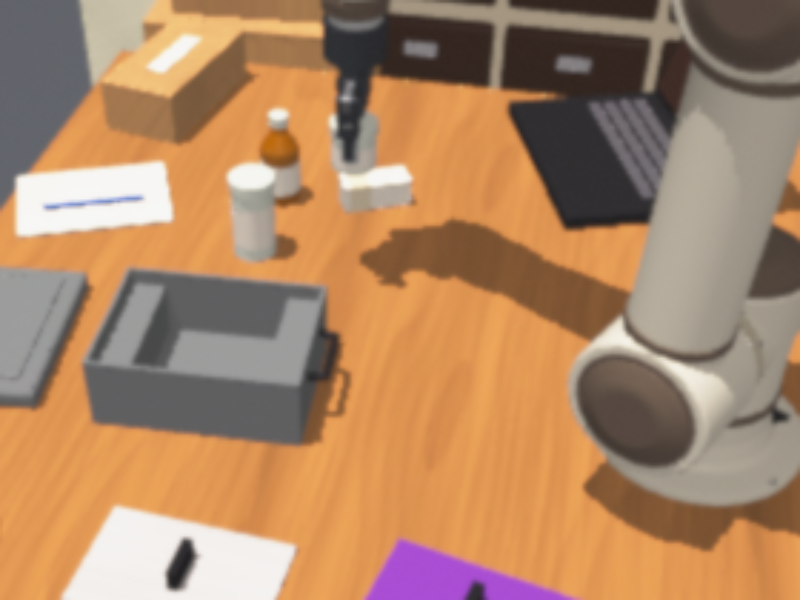

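Tub held at (352,145) in this view. I carry it to the box.

Emit:
send_rows(plan=[[[-0.15, -0.07, 0], [0, 0, 0], 0.3], [[-0.3, -0.14, 0], [0, 0, 0], 0.3], [[-0.45, -0.21, 0], [0, 0, 0], 0.3], [[-0.6, -0.28, 0], [0, 0, 0], 0.3], [[-0.75, -0.35, 0], [0, 0, 0], 0.3], [[-0.874, -0.404, 0], [0, 0, 0], 0.3], [[-0.874, -0.404, 0], [0, 0, 0], 0.3], [[-0.874, -0.404, 0], [0, 0, 0], 0.3], [[-0.874, -0.404, 0], [0, 0, 0], 0.3]])

```text
time: 4.65
ee_pos: [0.5491, 0.0342, 0.1639]
tcp_rot: [179.9, 0.2, -86.5]
wrist_force: [-0.1, 0.4, -2.1]
opening: 0.0597
```

Emit:
send_rows(plan=[[[0, 0, 0.1], [0, 0, 0], 0.3], [[0, 0, 0.2], [0, 0, 0], 0.3], [[0, 0, 0.3], [0, 0, 0], 0.3], [[0, 0, 0.38], [0, 0, 0], 0.3], [[0, 0, 0.43], [0, 0, 0], 0.3], [[0, 0, 0.46], [0, 0, 0], 0.3], [[0, 0, 0.475], [0, 0, 0], 0.3], [[0, 0, 0.475], [0, 0, 0], 0.3], [[0, 0, 0.475], [0, 0, 0], 0.3]])

```text
time: 5.55
ee_pos: [0.5503, 0.0352, 0.0234]
tcp_rot: [-179.9, 0.2, -86.4]
wrist_force: [0.3, -0.1, -2.2]
opening: 0.059
```

Emit:
send_rows(plan=[[[0, 0, 0.005], [0, 0, 0], 0.3], [[0, 0, 0.008], [0, 0, 0], 0.3], [[0, 0, 0.008], [0, 0, 0], 0.3], [[0, 0, 0.008], [0, 0, 0], 0.3]])

```text
time: 5.95
ee_pos: [0.5504, 0.0354, 0.0215]
tcp_rot: [-179.9, 0.2, -86.4]
wrist_force: [-1.9, 0.9, 5.9]
opening: 0.0595
```

Emit:
send_rows(plan=[[[0, 0, 0], [0, 0, 0], -0.5], [[0, 0, 0], [0, 0, 0], -0.7], [[0, 0, 0], [0, 0, 0], -0.9], [[0, 0, 0], [0, 0, 0], -0.9], [[0, 0, -0.1], [0, 0, 0], -0.9], [[0, 0, -0.25], [0, 0, 0], -0.9], [[0, 0, -0.4], [0, 0, 0], -0.9], [[0, 0, -0.55], [0, 0, 0], -0.9], [[0, 0, -0.6], [0, 0, 0], -0.9]])

```text
time: 6.85
ee_pos: [0.551, 0.0347, 0.2051]
tcp_rot: [-179.6, 0.2, -86.4]
wrist_force: [0.3, -0.3, 0.8]
opening: 0.0809
```

```bash
python3 -c "
from h import *
go((.51,.28,.15,-3.7),(.5,.328,.1,-3.7),(.5,.328,.01,-3.7))"
```

```text
t 6.8 at [0.551  0.0347 0.2051] [-179.64    0.18  -86.42] open 0.0809 F [ 0.3 -0.3  0.8]
(0.51, 0.28, 0.15, -3.7) [-0.8245  0.0852  0.1836] -0.4595
(0.5, 0.328, 0.1, -3.7) [-0.9862  0.1084  0.3503] -0.4595
(0.5, 0.328, 0.01, -3.7) [-0.9862  0.1084  0.6503] -0.4595
```

Emit:
send_rows(plan=[[[-0.986, 0.108, 0.2], [0, 0, -0.4595], 0], [[-0.986, 0.108, 0.2], [0, 0, -0.4595], 0], [[-0.986, 0.108, 0.2], [0, 0, -0.4595], 0], [[-0.986, 0.108, 0.2], [0, 0, -0.4595], 0], [[-0.986, 0.108, 0.2], [0, 0, -0.4595], 0], [[-0.986, 0.108, 0.2], [0, 0, -0.4595], 0], [[-0.986, 0.108, 0.2], [0, 0, -0.4595], 0], [[-0.986, 0.108, 0.35], [0, 0, -0.4595], 0], [[-0.986, 0.108, 0.35], [0, 0, -0.4595], 0], [[-0.986, 0.108, 0.35], [0, 0, -0.4595], 0]])

```text
time: 7.85
ee_pos: [0.4979, 0.3279, 0.0939]
tcp_rot: [-179.9, 0.2, -3.3]
wrist_force: [-0.5, 0.2, 0.2]
opening: 0.0428
```

Emit:
send_rows(plan=[[[0, 0, 0], [0, 0, 0], 0], [[0, 0, 0], [0, 0, 0], 0], [[0, 0, 0], [0, 0, 0], 0], [[0, 0, 0], [0, 0, 0], 0]])

```text
time: 8.25
ee_pos: [0.4991, 0.3282, 0.0961]
tcp_rot: [-179.8, 0.0, -3.8]
wrist_force: [0.3, 0.2, 0.3]
opening: 0.0427
```

```bash
python3 -c "
from h import *
go((.5,.328,.06,-3.7),(.5,.328,.01,-3.7))
s=camera('side');t=camera('top')
cv2.imwrite('pics/d1.png',np.hstack([cv2.resize(s[140:290,165:285],(480,600)),cv2.resize(t[110:260,260:340],(320,600))]))"
```

```text
t 8.2 at [0.4991 0.3282 0.0961] [-179.8     0.     -3.79] open 0.0427 F [0.3 0.2 0.3]
(0.5, 0.328, 0.06, -3.7) [0.0031 0.0005 0.1204] -0.0005
(0.5, 0.328, 0.01, -3.7) [0.0031 0.0005 0.2871] -0.0005
```

View pics/d1.png

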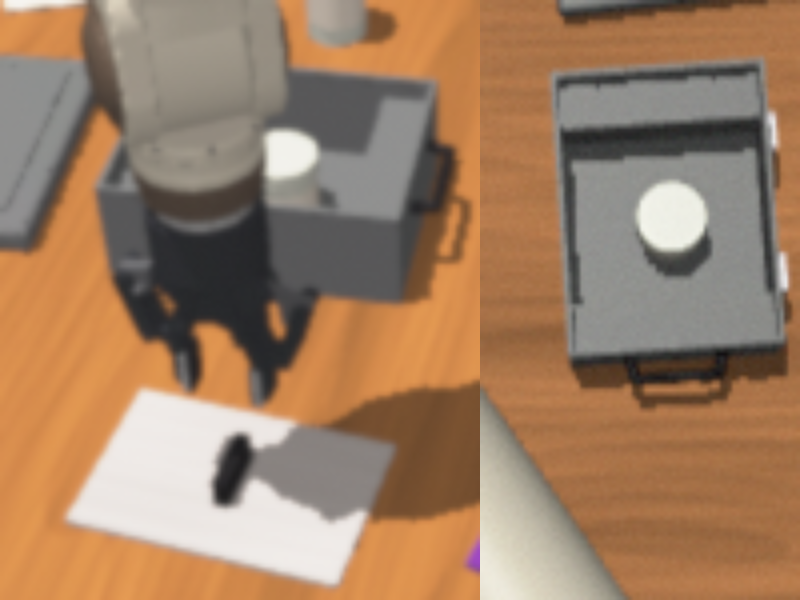

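The tub stands upright mid-box (672,217), and the open jaws are above the fin (233,468).

Emit:
send_rows(plan=[[[0.004, 0, 0.12], [0, 0, 0], 0], [[0.004, 0, 0.2], [0, 0, 0], 0], [[0.004, 0, 0.25], [0, 0, 0], 0], [[0.004, 0, 0.283], [0, 0, 0], 0], [[0.004, 0, 0.283], [0, 0, 0], 0], [[0.004, 0, 0.283], [0, 0, 0], 0.5], [[0.004, 0, 0.283], [0, 0, 0], 0.9], [[0.004, 0, 0.283], [0, 0, 0], 0.9], [[0.004, 0, 0.283], [0, 0, 0], 0.9], [[0.004, 0, 0.283], [0, 0, 0], 0.9]], force=60)

```text
time: 9.35
ee_pos: [0.5009, 0.3289, 0.0126]
tcp_rot: [-179.7, -0.1, -3.7]
wrist_force: [-1.4, -0.0, 7.5]
opening: 0.0102
```

Emit:
send_rows(plan=[[[0, 0, 0], [0, 0, 0], 0.9], [[0, 0, 0], [0, 0, 0], 0.9], [[0, 0, 0], [0, 0, 0], 0.9]])

```text
time: 9.65
ee_pos: [0.5009, 0.3289, 0.0126]
tcp_rot: [-179.7, -0.1, -3.7]
wrist_force: [-0.3, 0.6, 6.5]
opening: 0.0103
```

Emit:
send_rows(plan=[[[0, 0, -0.03], [0, 0, 0], 1], [[0, 0, -0.08], [0, 0, 0], 1], [[0, 0, -0.16], [0, 0, 0], 1], [[0, 0, -0.26], [0, 0, 0], 1], [[0, 0, -0.36], [0, 0, 0], 1], [[0, 0, -0.46], [0, 0, 0], 1], [[0, 0, -0.54], [0, 0, 0], 1], [[0, 0, -0.58], [0, 0, 0], 1], [[0, 0, -0.58], [0, 0, 0], 1], [[0, 0, -0.58], [0, 0, 0], 1]])

```text
time: 10.65
ee_pos: [0.5, 0.3278, 0.1842]
tcp_rot: [-179.8, 0.1, -3.7]
wrist_force: [1.1, -0.0, -1.1]
opening: 0.0103
```

```bash
python3 -c "
from h import *
go((.55,.039,.184,3.2))
s=camera('side');t=camera('top')
cv2.imwrite('pics/d2.png',np.hstack([cv2.resize(s[140:290,165:285],(480,600)),cv2.resize(t[120:230,190:345],(320,227)) if 0 else cv2.resize(t[110:260,180:260],(320,600))]))"
```

```text
t 10.7 at [0.5    0.3278 0.1842] [-1.7985e+02  6.0000e-02 -3.7100e+00] open 0.0103 F [ 1.1 -0.  -1.1]
(0.55, 0.039, 0.184, 3.2) [2.286e-01 9.497e-01 6.000e-04] -0.0384
```

View pics/d2.png

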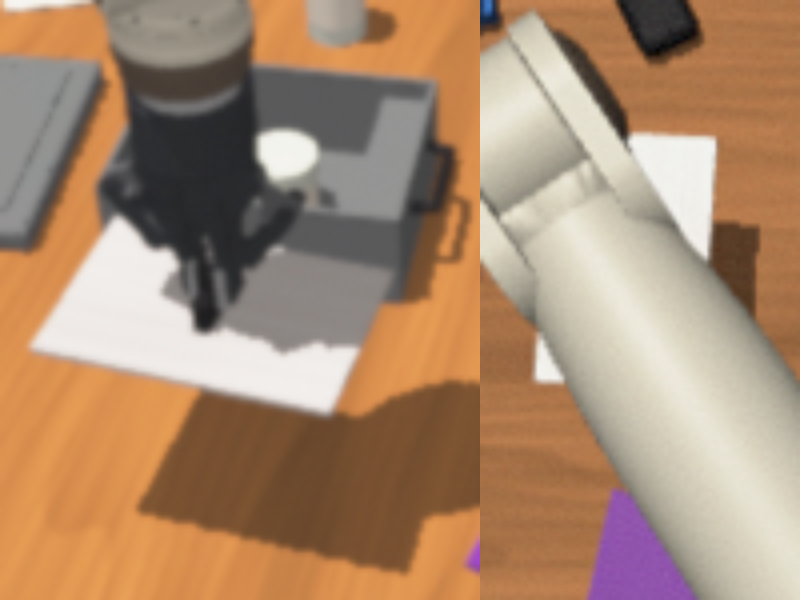

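The plate is held level and clear of the table, with its front corners at (32,348) and (333,412). I use these to check its pose in the grip.

```bash
python3 -c "
from h import *
A=at('side',(165+32/4-.4,140+348/4-.4),.176);B=at('side',(165+333/4-.4,140+412/4-.4),.176)
C=at('top',(180+(716-480)/4-.4,110+136/4-.4),.176);D=at('top',(180+(535-480)/4-.4,110+382/4-.4),.176)
print(A,B,C,D);print(np.linalg.norm(A-B),np.degrees(np.arctan2(*(A-B)[[1,0]])))
a=np.radians(-3.7);R=np.array([[np.cos(a),-np.sin(a)],[np.sin(a),np.cos(a)]])
print([(R@v+[.5,.3278]).round(4) for v in np.array([(.1,.065),(-.1,.065),(.1,-.065)])])"
```

```text
[0.6002 0.3878 0.176 ] [0.4008 0.4004 0.176 ] [0.5968 0.2562 0.176 ] [0.4026 0.3986 0.176 ]
0.19979769768443276 -3.6156883228919567
[array([0.604 , 0.3862]), array([0.4044, 0.3991]), array([0.5956, 0.2565])]
```

Emit:
send_rows(plan=[[[0.03, 0.12, 0], [0, 0, -0.005], 1], [[0.06, 0.25, 0], [0, 0, -0.01], 1], [[0.09, 0.38, 0], [0, 0, -0.015], 1], [[0.12, 0.51, 0], [0, 0, -0.02], 1], [[0.16, 0.64, 0], [0, 0, -0.026], 1], [[0.19, 0.77, 0], [0, 0, -0.032], 1], [[0.22, 0.88, 0], [0, 0, -0.0384], 1], [[0.232, 0.95, 0], [0, 0, -0.0384], 1], [[0.232, 0.95, 0], [0, 0, -0.0384], 1], [[0.232, 0.95, 0], [0, 0, -0.0384], 1]])

```text
time: 11.75
ee_pos: [0.5508, 0.0388, 0.1831]
tcp_rot: [-179.8, 0.1, 3.1]
wrist_force: [-0.0, -0.5, -2.0]
opening: 0.0106
```

Emit:
send_rows(plan=[[[0, 0, 0.05], [0, 0, 0], 1], [[0, 0, 0.1], [0, 0, 0], 1], [[0, 0, 0.15], [0, 0, 0], 1], [[0, 0, 0.18], [0, 0, 0], 1], [[0, 0, 0.2], [0, 0, 0], 1], [[0, 0, 0.2], [0, 0, 0], 1], [[0, 0, 0.2], [0, 0, 0], 1]])

```text
time: 12.45
ee_pos: [0.5513, 0.0392, 0.1244]
tcp_rot: [-179.8, -0.0, 3.2]
wrist_force: [0.7, -0.2, -1.8]
opening: 0.0105
```

```bash
python3 -c "
from h import *
go((.551,.039,.083,3.2))
s=camera('side');t=camera('top')
cv2.imwrite('pics/d3.png',np.hstack([cv2.resize(s[120:240,175:295],(480,480)),cv2.resize(t[110:230,260:340],(320,480))]))"
```

```text
t 12.4 at [0.5513 0.0392 0.1244] [-1.7982e+02 -3.0000e-02  3.2100e+00] open 0.0105 F [ 0.7 -0.2 -1.8]
(0.551, 0.039, 0.083, 3.2) [-0.0011  0.0006  0.1381] 0.0
```

View pics/d3.png

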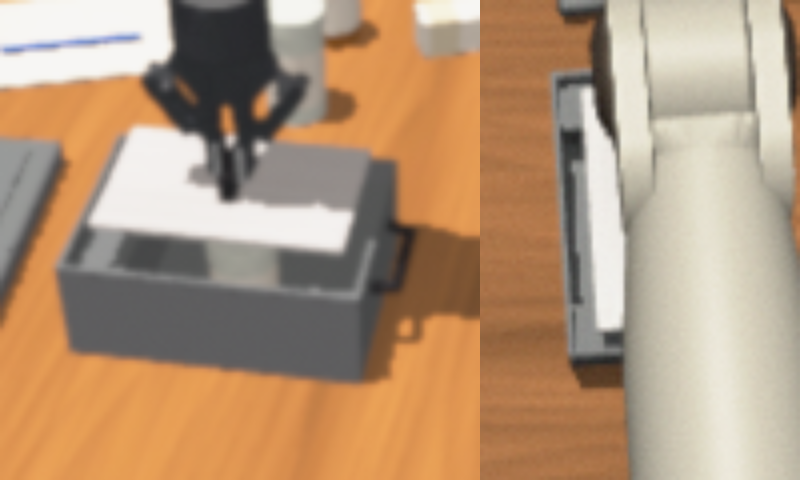

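The plate hovers aligned within the box opening (left edge at (595,90)–(600,330), parallel to the wall). I lower it now.

Emit:
send_rows(plan=[[[0, 0, 0.04], [0, 0, 0], 1], [[0, 0, 0.08], [0, 0, 0], 1], [[0, 0, 0.11], [0, 0, 0], 1], [[0, 0, 0.125], [0, 0, 0], 1], [[0, 0, 0.132], [0, 0, 0], 1], [[0, 0, 0.137], [0, 0, 0], 1], [[0, 0, 0.141], [0, 0, 0], 1], [[0, 0, 0.141], [0, 0, 0], 1], [[0, 0, 0.141], [0, 0, 0], 1]])

```text
time: 13.45
ee_pos: [0.5513, 0.0393, 0.0826]
tcp_rot: [-179.8, -0.0, 3.2]
wrist_force: [-3.4, -0.5, 4.7]
opening: 0.0105
```

Emit:
send_rows(plan=[[[0, 0, 0], [0, 0, 0], 0.6], [[0, 0, 0], [0, 0, 0], 0.3], [[0, 0, 0], [0, 0, 0], 0], [[0, 0, 0], [0, 0, 0], 0], [[0, 0, -0.08], [0, 0, 0], 0], [[0, 0, -0.2], [0, 0, 0], 0], [[0, 0, -0.35], [0, 0, 0], 0], [[0, 0, -0.45], [0, 0, 0], 0], [[0, 0, -0.45], [0, 0, 0], 0]])

```text
time: 14.35
ee_pos: [0.5527, 0.0389, 0.2216]
tcp_rot: [-179.8, -0.4, 3.2]
wrist_force: [-1.0, 0.6, 0.7]
opening: 0.0427
```

```bash
python3 -c "
from h import *
go((.5,-.2,.215,-31),(.485,-.24,.215,-31))"
```

```text
t 14.3 at [0.5527 0.0389 0.2216] [-179.81   -0.4     3.21] open 0.0427 F [-1.   0.6  0.7]
(0.5, -0.2, 0.215, -31) [-0.2198  0.7854  0.0219] 0.19
(0.485, -0.24, 0.215, -31) [-0.2772  0.9157  0.0219] 0.19
```

Emit:
send_rows(plan=[[[-0.277, 0.916, 0], [0, 0, 0.3811], -1], [[-0.277, 0.916, 0], [0, 0, 0.3811], -1], [[-0.277, 0.916, 0], [0, 0, 0.3811], -1], [[-0.277, 0.916, 0], [0, 0, 0.3811], -1], [[-0.277, 0.916, 0], [0, 0, 0.3811], -1], [[-0.277, 0.916, 0], [0, 0, 0.3811], -1], [[-0.277, 0.916, 0], [0, 0, 0.3811], -1], [[-0.277, 0.916, 0], [0, 0, 0.3811], -1], [[-0.277, 0.916, 0], [0, 0, 0.3811], -1], [[-0.277, 0.916, 0], [0, 0, 0.3811], -1]])

```text
time: 15.35
ee_pos: [0.4835, -0.24, 0.2153]
tcp_rot: [-180.0, 0.2, -65.1]
wrist_force: [0.3, -0.4, 0.2]
opening: 0.0851
```

```bash
python3 -c "
from h import *
s=camera('side');t=camera('top')
cv2.imwrite('pics/c1.png',np.hstack([cv2.resize(s[95:215,180:320],(500,429)),cv2.resize(t[110:213,270:342],(300,429))]))
go((.443,-.382,.1,-65.4),(.443,-.382,.004,-65.4))"
```

```text
t 15.4 at [ 0.4836 -0.2399  0.2156] [-179.94    0.18  -65.17] open 0.0851 F [-0.1 -0.  -1.1]
(0.443, -0.382, 0.1, -65.4) [0.373  0.3219 0.3854] 0.0013
(0.443, -0.382, 0.004, -65.4) [0.373  0.3219 0.7054] 0.0013
```

View pics/c1.png

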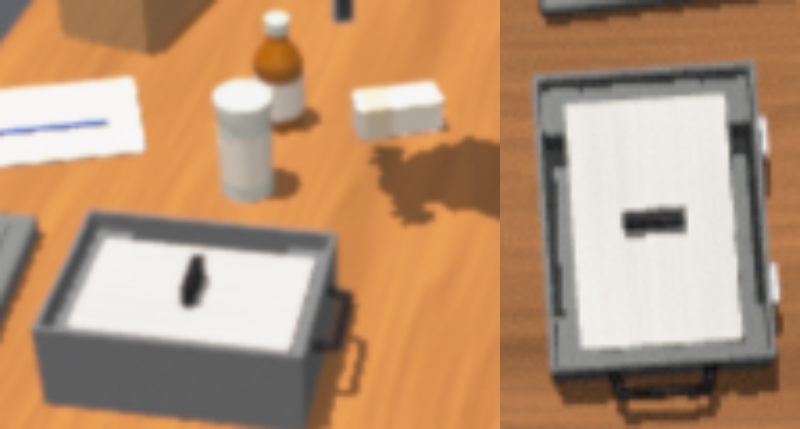

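The divider lies flat on both ledges, centred over the tub, fin up (side (193,282), top (654,220)). Now the carton at (398,108).

Emit:
send_rows(plan=[[[0.373, 0.322, 0], [0, 0, 0], -1], [[0.373, 0.322, 0], [0, 0, 0], -1], [[0.373, 0.322, 0.1], [0, 0, 0], -1], [[0.373, 0.322, 0.385], [0, 0, 0], -1], [[0.373, 0.322, 0.385], [0, 0, 0], -1], [[0.373, 0.322, 0.385], [0, 0, 0], -1], [[0.373, 0.322, 0.385], [0, 0, 0], -1], [[0.373, 0.322, 0.385], [0, 0, 0], -1]])

```text
time: 16.25
ee_pos: [0.4436, -0.3822, 0.1029]
tcp_rot: [-179.8, -0.0, -65.3]
wrist_force: [0.8, -0.0, 0.3]
opening: 0.0852
```

Emit:
send_rows(plan=[[[0, 0, 0.09], [0, 0, 0], -0.7], [[0, 0, 0.18], [0, 0, 0], -0.7], [[0, 0, 0.25], [0, 0, 0], -0.7], [[0, 0, 0.3], [0, 0, 0], -0.7], [[0, 0, 0.315], [0, 0, 0], -0.7], [[0, 0, 0.315], [0, 0, 0], -0.4], [[0, 0, 0.315], [0, 0, 0], 0.2], [[0, 0, 0.315], [0, 0, 0], 0.4], [[0, 0, 0.315], [0, 0, 0], 0.4], [[0, 0, 0.315], [0, 0, 0], 0.4]], force=25)

```text
time: 17.25
ee_pos: [0.4431, -0.3821, 0.0071]
tcp_rot: [-179.9, 0.0, -65.4]
wrist_force: [0.5, 1.6, 6.6]
opening: 0.0396
```

Emit:
send_rows(plan=[[[0, 0, 0], [0, 0, 0], 0.4], [[0, 0, 0], [0, 0, 0], 0.4], [[0, 0, -0.05], [0, 0, 0], 0.4], [[0, 0, -0.15], [0, 0, 0], 0.4], [[0, 0, -0.3], [0, 0, 0], 0.4], [[0, 0, -0.45], [0, 0, 0], 0.4], [[0, 0, -0.6], [0, 0, 0], 0.4], [[0, 0, -0.7], [0, 0, 0], 0.4], [[0, 0, -0.7], [0, 0, 0], 0.4], [[0, 0, -0.7], [0, 0, 0], 0.4]])

```text
time: 18.25
ee_pos: [0.4425, -0.3823, 0.2165]
tcp_rot: [-179.9, 0.1, -65.4]
wrist_force: [0.3, 0.4, -1.4]
opening: 0.0398
```

```bash
python3 -c "
from h import *
go((.485,-.1,.214,-20),(.4896,.0356,.214,3.2))
s=camera('side');t=camera('top')
cv2.imwrite('pics/c2.png',np.hstack([cv2.resize(s[40:190,230:370],(500,536)),cv2.resize(t[150:230,370:450],(300,300))[:300].copy() if 0 else cv2.resize(t[130:273,370:450],(300,536))]))"
```

```text
t 18.2 at [ 0.4425 -0.3823  0.2165] [-1.7989e+02  9.0000e-02 -6.5390e+01] open 0.0398 F [ 0.3  0.4 -1.4]
(0.485, -0.1, 0.214, -20) [-0.7965 -0.5206  0.0084] -0.2522
(0.4896, 0.0356, 0.214, 3.2) [-1.2011 -0.7227  0.0084] -0.3811
```

View pics/c2.png

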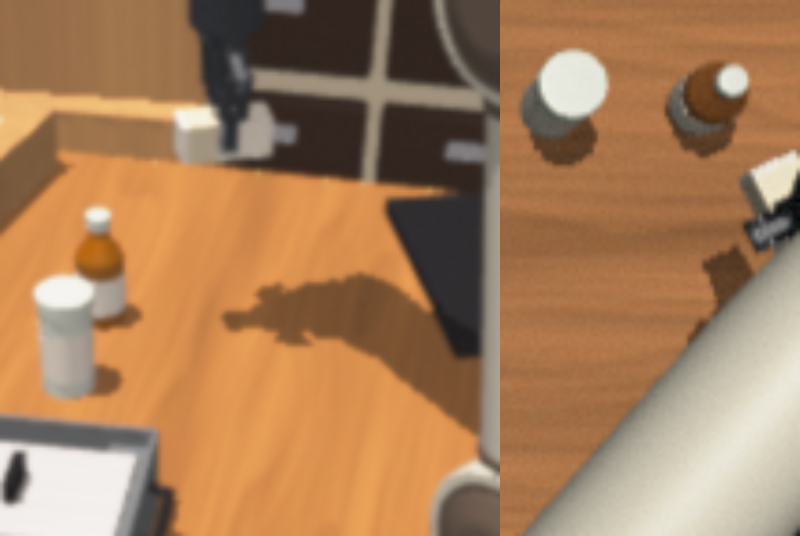

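The carton is gripped level at side (225,133). I carry it to the near side of the fin.

Emit:
send_rows(plan=[[[-0.7965, -0.5206, 0], [0, 0, -0.2522], 0.4], [[-0.7965, -0.5206, 0], [0, 0, -0.2522], 0.4], [[-0.7965, -0.5206, 0], [0, 0, -0.2522], 0.4], [[-0.7965, -0.5206, 0], [0, 0, -0.2522], 0.4], [[-0.7965, -0.5206, 0], [0, 0, -0.2522], 0.4], [[-0.7965, -0.5206, 0], [0, 0, -0.2522], 0.4], [[-0.7965, -0.5206, 0], [0, 0, -0.2522], 0.4], [[-0.7965, -0.5206, 0], [0, 0, -0.2522], 0.4]])

```text
time: 19.15
ee_pos: [0.4844, -0.0991, 0.2152]
tcp_rot: [-179.9, 0.2, -19.9]
wrist_force: [-0.1, -0.5, -1.6]
opening: 0.0395
```

```bash
python3 -c "
from h import *
go((.49,.0357,.214,3.2))"
```

```text
t 19.1 at [ 0.4844 -0.0991  0.2152] [-179.86    0.18  -19.91] open 0.0395 F [-0.1 -0.5 -1.6]
(0.49, 0.0357, 0.214, 3.2) [-0.1356 -0.4289  0.0041] -0.1284
```

Emit:
send_rows(plan=[[[-0.1356, -0.4289, 0], [0, 0, -0.1284], 0.4], [[-0.1356, -0.4289, 0], [0, 0, -0.1284], 0.4], [[-0.1356, -0.4289, 0], [0, 0, -0.1284], 0.4], [[-0.1356, -0.4289, 0], [0, 0, -0.1284], 0.4], [[-0.1356, -0.4289, 0.1], [0, 0, -0.1284], 0.4], [[-0.1356, -0.4289, 0.2], [0, 0, -0.1284], 0.4], [[-0.1356, -0.4289, 0.25], [0, 0, -0.1284], 0.4], [[-0.1356, -0.4289, 0.25], [0, 0, -0.1284], 0.4], [[-0.1356, -0.4289, 0.25], [0, 0, -0.1284], 0.4]])

```text
time: 20.05
ee_pos: [0.4908, 0.0344, 0.1425]
tcp_rot: [-179.8, -0.0, 3.0]
wrist_force: [-0.2, -0.5, 0.0]
opening: 0.0396
```

```bash
python3 -c "
from h import *
go((.49,.0357,.083,3.2))
s=camera('side')
cv2.imwrite('pics/c3.png',cv2.resize(s[110:230,170:310],(700,600)))"
```

```text
t 20.1 at [0.4908 0.0344 0.1425] [-1.7982e+02 -1.0000e-02  3.0200e+00] open 0.0396 F [-0.2 -0.5  0. ]
(0.49, 0.0357, 0.083, 3.2) [-0.0024 -0.0044  0.1982] -0.001
```

View pics/c3.png

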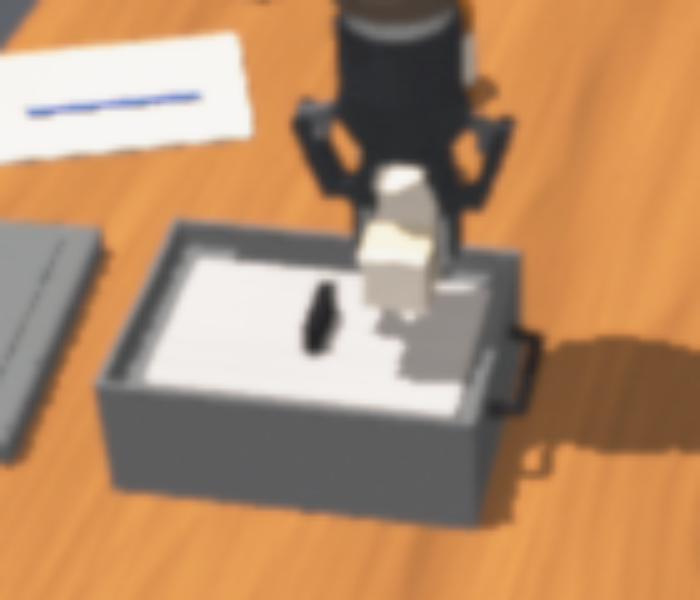

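The carton is over the near slot, clear of the fin (320,318) and the end wall. I lower it.

Emit:
send_rows(plan=[[[0, 0, 0.06], [0, 0, 0], 0.4], [[0, 0, 0.12], [0, 0, 0], 0.4], [[0, 0, 0.16], [0, 0, 0], 0.4], [[0, 0, 0.182], [0, 0, 0], 0.4], [[0, 0, 0.191], [0, 0, 0], 0.4], [[0, 0, 0.196], [0, 0, 0], 0.4], [[0, 0, 0.196], [0, 0, 0], 0.4], [[0, 0, 0.196], [0, 0, 0], 0.4]])

```text
time: 20.9
ee_pos: [0.4909, 0.0354, 0.0835]
tcp_rot: [-179.8, -0.0, 3.1]
wrist_force: [0.6, -0.4, -0.5]
opening: 0.0398
```

Emit:
send_rows(plan=[[[0, 0, 0.004], [0, 0, 0], 0.4], [[0, 0, 0.006], [0, 0, 0], 0.4], [[0, 0, 0.006], [0, 0, 0], 0.4], [[0, 0, 0.006], [0, 0, 0], 0.4]])

```text
time: 21.3
ee_pos: [0.4909, 0.0354, 0.0821]
tcp_rot: [-179.8, -0.1, 3.1]
wrist_force: [-1.9, -0.2, 5.4]
opening: 0.0396
```

Emit:
send_rows(plan=[[[0, 0, 0], [0, 0, 0], -0.1], [[0, 0, 0], [0, 0, 0], -0.25], [[0, 0, 0], [0, 0, 0], -0.25], [[0, 0, 0], [0, 0, 0], -0.25], [[0, 0, -0.08], [0, 0, 0], -0.25], [[0, 0, -0.2], [0, 0, 0], -0.25], [[0, 0, -0.35], [0, 0, 0], -0.25], [[0, 0, -0.5], [0, 0, 0], -0.25], [[0, 0, -0.5], [0, 0, 0], -0.25]])

```text
time: 22.2
ee_pos: [0.4923, 0.035, 0.2373]
tcp_rot: [-179.8, -0.5, 3.1]
wrist_force: [0.3, 0.0, -0.0]
opening: 0.0535
```

Emit:
send_rows(plan=[[[0, 0.9, 0], [0, 0, 0], -0.25], [[0, 0.9, 0], [0, 0, 0], -0.25], [[0, 0.9, 0], [0, 0, 0], -0.25], [[0, 0.9, 0], [0, 0, 0], -0.25], [[0, 0.9, 0], [0, 0, 0], -0.25], [[0, 0.9, 0], [0, 0, 0], -0.25], [[0, 0.9, 0], [0, 0, 0], -0.25], [[0, 0.9, 0], [0, 0, 0], -0.25]])

```text
time: 23.0
ee_pos: [0.5051, -0.2346, 0.2298]
tcp_rot: [-179.8, 0.0, 3.1]
wrist_force: [-0.5, -0.4, 0.7]
opening: 0.0536
```

```bash
python3 -c "
from h import *
s=camera('side');t=camera('top');go()
cv2.imwrite('pics/e1.png',np.hstack([cv2.resize(s[110:230,170:310],(500,429)),cv2.resize(t[110:213,270:342],(300,429))]))"
```

```text
t 23.1 at [ 0.5053 -0.2337  0.2303] [-1.798e+02  1.000e-02  3.170e+00] open 0.0536 F [ 0.4 -0.2 -0.1]
```

View pics/e1.png

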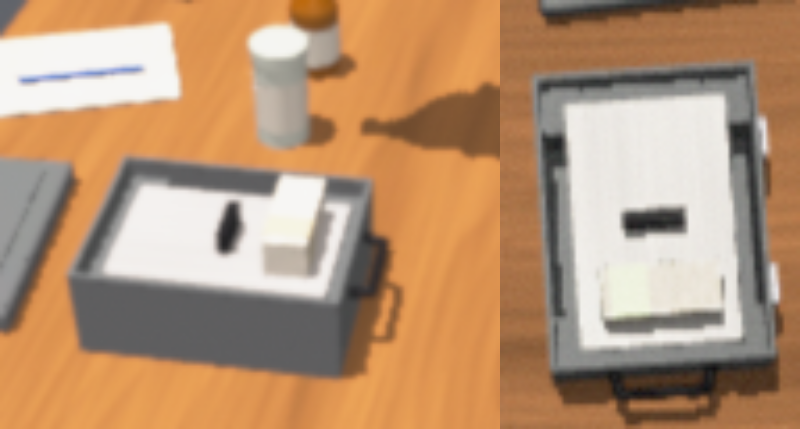

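The carton lies flat on the divider beside the fin (top (662,293)), with its long side across the box. The divider is flat and nothing else has moved, so I hand in.

```bash
python3 -c "
from workcell import bot
print(bot.job_done())"
```

```text
the job is handed in; nothing more can be done
None
```

The box is packed as asked and the job is handed in, at about 23 s on the robot's clock:

- **Tub:** the low white tub stands upright mid-floor. I saw it there before it was covered.
- **Divider:** the white plate with the black fin lies flat on both ledges, grip up. The purple look-alikes were left alone.
- **Carton:** it lies flat on the divider, on the robot's side of the fin, with its long side across the box.

After each placing, the pictures showed the thing where intended. The last ones, top and side, show the carton clear of the walls and the fin. The tall tub and the bottle were not touched, and the gripper was clear at hand-in. Wrist force readings, taken at the end of each move, stayed below about 8 N.

No check failed. The two camera views agreed on positions to a few millimetres. The gripper read 10 mm on the 12 mm fin, but the plate was held firmly and level.

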